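Take the call muted

TASK

A call is ringing on the round speakerphone on the desk: join it muted. Gently press the green answer key with the fingertips until it switches and let it come back up, then do the same with the white crossed-microphone (mute) key, and draw the hand back well clear of the speakerphone, about a hand's breadth or more above it. Do not press the red hang-up key or either dark grey volume key, do not shift, pinch or lift the speakerphone, and leave everything else on the desk where it is.

Things in the scene. Friction and masses are not known exactly. Their poses are not given: they have to be found in the camera images.
- speakerphone: loose black round speakerphone on rubber feet, 150 mm across, 34 mm high, 0.5 kg, grey grille in its top. Origin: centre of its underside; z up; x to its back, marked by a small lit green bar on top; y to its user's left. Five round keys, 21 mm across, centres 56 mm from the middle, tops 42 mm above the desk and 8 mm proud of the housing. For slow light presses (about 15 mm/s, under 15 N).
- key_answer (a joint): stroke of the green key with a white handset sign, front left as its user sees it (120 degrees from the speakerphone's x towards y). 0 up, grows as it is pressed, 0.006 m at its stop. Spring: about 1 N to start it, 4 N where it switches at 2.5 mm, 8 N at the stop; springs back up by itself. The stop itself is hard.
- answer_top (a point): centre of the top face of the green key with a white handset sign (moves with it)
- key_mute (a joint): stroke of the white key with a black microphone sign crossed by a red stroke, front middle (180 degrees), across the grille from the lit green bar. 0 up, grows as it is pressed, 0.006 m at its stop. Spring: about 1 N to start it, 4 N where it switches at 2.5 mm, 8 N at the stop; springs back up by itself. The stop itself is hard.
- mute_top (a point): centre of the top face of the white key with a black microphone sign crossed by a red stroke (moves with it)
- key_hangup (a joint): stroke of the red key with a white handset sign, front right (240 degrees). Not to be pressed. 0 up, grows as it is pressed, 0.006 m at its stop. Spring: about 1 N to start it, 4 N where it switches at 2.5 mm, 8 N at the stop; springs back up by itself. The stop itself is hard.
- hangup_top (a point): centre of the top face of the red key with a white handset sign (moves with it)
- key_vol_up (a joint): stroke of the dark grey key with a white plus, back left (60 degrees). Not to be pressed. 0 up, grows as it is pressed, 0.006 m at its stop. Spring: about 1 N to start it, 4 N where it switches at 2.5 mm, 8 N at the stop; springs back up by itself. The stop itself is hard.
- vol_up_top (a point): centre of the top face of the dark grey key with a white plus (moves with it)
- key_vol_down (a joint): stroke of the dark grey key with a white minus, back right (300 degrees). Not to be pressed. 0 up, grows as it is pressed, 0.006 m at its stop. Spring: about 1 N to start it, 4 N where it switches at 2.5 mm, 8 N at the stop; springs back up by itself. The stop itself is hard.
- vol_down_top (a point): centre of the top face of the dark grey key with a white minus (moves with it)
- mug: white mug, 82 mm across, 96 mm high, handle on its +y side; origin at centre of its underside. A bystander, to be left alone.
- notebook: open spiral notebook, 148 x 210 x 9 mm (210 along its y); origin at centre of its underside. A bystander, to be left alone.
- pen: dark ballpoint pen, 140 mm long, 9 mm thick, lying on the notebook along its own x; origin at its underside. A bystander, to be left alone.
- sticky_pad: pale block of sticky notes, 76 x 76 x 16 mm; origin at centre of its underside. A bystander, to be left alone.
- smartphone: black smartphone lying flat, 150 x 72 x 8 mm (150 along its x); origin at centre of its underside. A bystander, to be left alone.
- stapler: blue and black stapler, 150 x 36 x 62 mm (150 along its x); origin at centre of its underside. A bystander, to be left alone.

How it is judged (in metres and radians):
On the way, in this order (a step that is already met when the one before it is completed fails the run):
1. the fingertips press the green answer key down (2.5 of its 6 mm or more, where it switches) (value of joint key_answer above 0.0025 m and contact force between the fingers and speakerphone above 0.5 N and value of joint key_mute below 0.0012 m), for 0.04 s.
2. the answer key comes back up, with the mute key not yet pressed (value of joint key_answer below 0.001 m and value of joint key_mute below 0.0012 m), for 0.04 s.
3. the fingertips press the white mute key down (2.5 of its 6 mm or more, where it switches), the answer key being up (value of joint key_mute above 0.0025 m and contact force between the fingers and speakerphone above 0.5 N and value of joint key_answer below 0.0012 m), for 0.04 s.
4. the mute key comes back up and the hand draws clear (value of joint key_mute below 0.001 m and distance between the grasp point and speakerphone above 0.1 m), for 0.1 s.
At the end, for the whole second after the job is handed in: All five keys are up (within 1 mm), the TCP is more than 0.10 m from the centre of the speakerphone's underside, the speakerphone lies flat and at rest within 15 mm of where it was (each key top too, so it is not turned), and every loose bystander is within 12 mm of where it was (all of step 4 and value of joint each of key_answer, key_hangup, key_vol_up, key_vol_down below 0.001 m and height (world z) of speakerphone below 0.006 m and angle between speakerphone's own z axis and vertical below 0.05 rad and linear speed of speakerphone below 0.01 m/s and distance of each of speakerphone, answer_top, mute_top, hangup_top, vol_up_top, vol_down_top from where it was at the start of the episode below 0.015 m and distance of each of mug, notebook, pen, sticky_pad, smartphone, stapler from where it was at the start of the episode below 0.012 m); the robot touches nothing.
It fails at once if the hang-up key or a volume key is pressed (over 1.2 mm) (value of joint any of key_hangup, key_vol_up, key_vol_down above 0.0012 m).
It fails at once if the speakerphone is pushed or struck with more than 35 N (contact force between any of the arm, the fingers and speakerphone above 35 N).
It fails at once if the speakerphone is shifted or turned by over 15 mm, lifted by over 6 mm, or tipped (distance of any of speakerphone, answer_top, mute_top, hangup_top, vol_up_top, vol_down_top from where it was at the start of the episode above 0.015 m or height (world z) of speakerphone above 0.006 m or angle between speakerphone's own z axis and vertical above 0.08 rad).
It fails at once if a bystander is moved by over 12 mm (distance of any of mug, notebook, pen, sticky_pad, smartphone, stapler from where it was at the start of the episode above 0.012 m).
It also fails if it takes over 38 s, if anything falls off the work surface, if the arm or the gripper's body presses on something with over 40 N, if the wrist force passes 120 N, or if a joint passes its speed limit or range.

ROBOT

A 7-joint arm with a two-finger parallel gripper is mounted at the origin on the work surface. World frame = base frame: x ahead of the robot, y to its left, z up, the work surface at z = 0. Lengths are in mm, angles in rad, forces in N, time in s.
With the tool pointing down it reaches from about 400 to 875 mm from the base axis. Payload 6.5 kg.
Tool frame: the origin (TCP) lies between the finger pads, 19 mm behind the fingertips; this is the grasp point; z points along the fingers, y is the line along which they close (so a half turn about z gives the same grasp; the last joint's range is limited). The gripper opens to 85 mm and grips with 20 to 120 N. Pads are 22 mm wide; open, the fingers measure 114 mm over their backs; the gripper's body (76 mm by 85 mm) begins 54 mm behind the grasp point. The pads swing forward as they close: fully open they stand 13 mm farther back than shut.
Start: joints at [1.265, 0.536, -0.004, 1.538, 0.003, 1.067, -0.071], TCP at [154.377, -631.394, 249.99] pointing down, gripper open.
Joint ranges: [-2.7, 2.7], [-0.37, 2.16], [-1.27, 1.26], [0.24, 2.4], [-1.31, 4.45], [0.19, 1.91], [-2.76, 2.76]. Speed limits (rad/s): [2.39, 2.39, 3.14, 3.14, 3.14, 3.14, 3.14].

INTERFACE

Orientations are given as a rotation vector (axis times angle).
In Python, from workcell import r, get_image, models gives the robot as it stands.
- The arm moves only by the tool jog_arm, never from a script. Its argument "steps" is one flat list of numbers, 5 for each row, row after row: the opening, from 0 (shut) to 1 (fully open), then the shift along the tool's x, y, z in units of 500 mm (1.0 is 500 mm), then the turn about the tool's z in units of 0.5 rad (1.0 is 0.5 rad). A call has 1 to 12 rows; each row is the pose to reach, as a shift and turn from the pose commanded when the call began, along the tool's axes at that moment; what a row does not reach only later rows make up. A row lasts 1/8 s, in which the tool goes at most 62.5 mm and 10.7 degrees, less where a joint would pass 70% of its speed; a pose out of reach is approached as far as the arm can. A call with a number of a shift or a turn outside -1 to 1 is refused whole. A call with a gripper value outside its range is refused whole. The fingers move at their own pace and stop on an object; "newtons" is the grip in N (left out, the last holds). Time passes only in rows, so rows that repeat a pose let the fingers close. It gives the time, the measured TCP pose, the force, the opening and the grip force at its end, in the units of the state.
- r.get_state(): the state, without advancing time (a new reading comes with each control period).
- get_image(name): name is "side" or "top"; returns a dict with "color" (384x512x3 uint8, blue, green, red), "range_z" (384x512 float32, mm along the optical axis (not along the pixel's ray), 0 where there is no reading), "camera_matrix" (3x3 intrinsics, pixels), "extrinsics" (4x4, takes a point from world to camera coordinates). Camera axes: x right, y down, z forward; pixel columns grow to the right and rows downward; lengths in mm; the calibration is good to about 2 mm. A picture is of the moment at which its call begins.
- r.sign_off(): hands the job in; it is judged then, once.
Trained networks look in a picture, given as the dict that the camera call returned (one of the last four; its "shot" number tells which), for a name from the list of things; names that differ only in an ending like _2 or _b are one class to them, and where a whole thing is asked for, a point or a joint stands for the part that bears it (a point fixed in the world has none). Each returns a list of dicts, best first, with "conf" (0 to 1); they miss things now and then, are a little off and sometimes report something else, mostly with a low value. They report only what shows in the picture. A call takes as long as a camera call.
- models.find_in(picture, label): "point" ([column, row] in pixels, amid what is visible of it).
The state is a dict: "t": time; "joint_positions": joint angles; "qvel": joint speeds; "effort": joint torques, N m; "tcp_pos": TCP position; "tool_rot": TCP orientation; "ft_force": force on the tool from outside, world axes, zero at the start; "ft_torque": the same for the moment, N m; "finger_gap": opening from 0.0 (shut) to 1.0 (fully open); "grip_force": force on a finger pad.
Only numpy, scipy, OpenCV 4.12 (cv2) and the standard library are available. Lean on these libraries where they do the work, as an engineer would, in place of code of your own. Each camera call takes 0.05 s, during which the arm holds its last target. There are 200 camera calls.

## Working session

There is one attempt and no reset: what is moved stays moved. The work goes in short steps, Python scripts to look and compute and a tool call to move; the robot and the scene stay as the last step left them, time stands still between calls to the robot, and variables do not carry over. Pictures are saved under pics/ and viewed, at most 10 in all, crops included, and the job is handed in when it is done.

Besides the shell and the picture viewer there is one more tool, called in YAML: its name, and indented under it one key for each argument. jog_arm: Moves the arm, as the interface text tells. Its arguments: {"type":"object","properties":{"steps":{"type":"array","items":{"type":"number"}},"newtons":{"type":"number"}},"required":["steps"]}

```bash
mkdir -p pics
cat > h.py <<'E'
import numpy as np, cv2
from workcell import r, get_image, models
def world(p,u,v,z=None):
    K=p["camera_matrix"];E=np.array(p["extrinsics"]);R=E[:3,:3];t=E[:3,3]
    d=np.linalg.inv(K)@np.array([u,v,1.])
    if z is None:
        s=p["range_z"][int(round(v)),int(round(u))]; return R.T@(d*s-t)
    c=-R.T@t; w=R.T@d; return c+w*(z-c[2])/w[2]
E
python3 - <<'E'
from h import *
s=r.get_state();print({k:np.round(s[k],3) for k in("t","tcp_pos","tool_rot","ft_force","finger_gap")})
for n in("top","side"):
    p=get_image(n);cv2.imwrite(f"pics/{n}0.png",p["color"])
    print(n,p["camera_matrix"][0][0],np.round(p["extrinsics"],3).tolist())
    for l in("speakerphone","answer_top","mute_top","hangup_top","vol_up_top","vol_down_top","mug","stapler"):
        for d in models.find_in(p,l)[:2]:
            u,v=d["point"];z={"speakerphone":34}.get(l,42 if "_top" in l else None)
            print(l,round(d["conf"],2),np.round([u,v],1),np.round(world(p,u,v),0),np.round(world(p,u,v,z),1) if z else "")
E
```

```text
{'t': np.float64(0.0), 'tcp_pos': array([ 154.233, -630.816,  249.08 ]), 'tool_rot': array([-3.117e+00, -3.760e-01,  1.000e-03]), 'ft_force': array([-0.348, -0.037, -0.589]), 'finger_gap': np.float64(1.001)}
top 394.1280931312208 [[-0.026, -0.999, -0.033, 34.204], [-0.982, 0.032, -0.187, 578.736], [0.188, 0.028, -0.982, 1098.18], [0.0, 0.0, 0.0, 1.0]]
speakerphone 0.77 [170.3 218.4] [488. 272.  34.] [487.9 272.1  34. ]
answer_top 0.61 [152.3 228.1] [460. 322.  44.] [460.2 322.7  42. ]
mute_top 0.43 [167.5 236.1] [435. 276.  48.] [435.6 277.6  42. ]
hangup_top 0.43 [186.9 230.6] [450. 220.  46.] [450.  220.9  42. ]
hangup_top 0.37 [180.9 139.6] [720. 236.  63.] [726.5 241.   42. ]
vol_up_top 0.43 [151.6 210.7] [512. 326.  41.] [511.4 326.   42. ]
vol_down_top 0.4 [185.4 209.3] [513. 226.  41.] [512.5 225.7  42. ]
mug 0.94 [366.1 212.7] [ 491. -310.    5.] 
stapler 0.95 [182.7 139.2] [722. 232.  58.] 
stapler 0.53 [151.6 209.9] [513. 325.  45.] 
side 414.26799497130423 [[0.951, -0.309, 0.023, -547.676], [-0.17, -0.581, -0.796, 146.565], [0.259, 0.753, -0.604, 856.03], [0.0, 0.0, 0.0, 1.0]]
speakerphone 0.89 [190.7 158. ] [466. 248.  36.] [466.3 251.5  34. ]
hangup_top 0.52 [186.2 161.7] [449. 222.  43.] [449.3 223.5  42. ]
vol_down_top 0.71 [193.8 157.3] [475. 249.  36.] [473.2 240.   42. ]
mug 0.79 [257.2 308.5] [ 468. -330.   97.] 
stapler 0.89 [279.7 146.1] [720. 228.  45.]
```

Run:
```python
from h import *
a=cv2.imread("pics/top0.png");cv2.imwrite("pics/a.png",np.vstack([cv2.resize(a[180:260,120:220],None,fx=5,fy=5,interpolation=cv2.INTER_CUBIC)]))
p=get_image("top")
ang=np.radians([120,180,240,60,300]);off=56*np.c_[np.cos(ang),np.sin(ang)]
W=[]
for l in("answer_top","mute_top","hangup_top","vol_up_top","vol_down_top"):
    u,v=models.find_in(p,l)[0]["point"];W.append(world(p,u,v,42)[:2])
W=np.array(W)
a0=off-off.mean(0);b=W-W.mean(0)
th=np.arctan2((a0[:,0]*b[:,1]-a0[:,1]*b[:,0]).sum(),(a0*b).sum())
R=np.array([[np.cos(th),-np.sin(th)],[np.sin(th),np.cos(th)]])
c=W.mean(0)-R@off.mean(0);fit=off@R.T+c
print(th,c,np.round(fit,1).tolist(),np.round(W-fit,1).tolist())
# housing/keys from depth
g=np.array([[u,v,*world(p,u,v)] for v in range(185,260) for u in range(125,215)])
m=(g[:,4]>26)&(g[:,4]<60)&(np.hypot(*(g[:,2:4]-c).T)<95);h=g[m]
print("disc",(h[:,2:4].max(0)+h[:,2:4].min(0))/2,np.ptp(h[:,2:4],axis=0))
```

```text
Traceback (most recent call last):
IndexError: list index out of range
```

View pics/a.png

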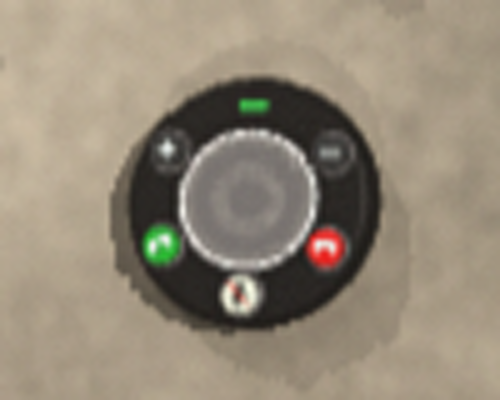

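View pics/top0.png

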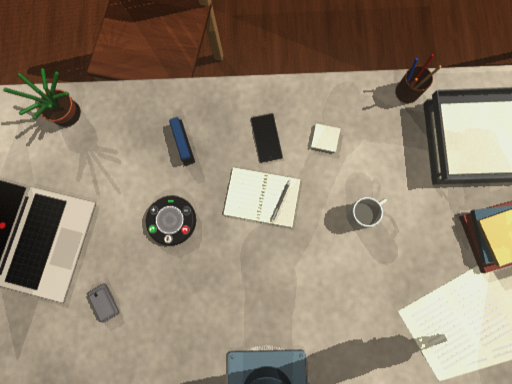

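Run:
```python
from h import *
p=get_image("top")
ang=np.radians([120,180,240,60,300]);off=56*np.c_[np.cos(ang),np.sin(ang)]
px=(np.array([[162,245],[241,294],[326,248],[170,150],[334,152]])+.5)/5-.5+[120,180]
W=np.array([world(p,u,v,42)[:2] for u,v in px])
a0=off-off.mean(0);b=W-W.mean(0)
th=np.arctan2((a0[:,0]*b[:,1]-a0[:,1]*b[:,0]).sum(),(a0*b).sum())
R=np.array([[np.cos(th),-np.sin(th)],[np.sin(th),np.cos(th)]])
c=W.mean(0)-R@off.mean(0);fit=off@R.T+c
print(th,c,np.round(fit,1).tolist(),np.round(W-fit,1).tolist())
g=np.array([[u,v,*world(p,u,v)] for v in range(185,260) for u in range(125,215)])
h=g[(g[:,4]>26)&(g[:,4]<60)&(np.hypot(*(g[:,2:4]-c).T)<95)]
print("disc",(h[:,2:4].max(0)+h[:,2:4].min(0))/2,np.ptp(h[:,2:4],axis=0))
hsv=cv2.cvtColor(p["color"],cv2.COLOR_BGR2HSV)[...]
for n,lo,hi in(("green",(45,120,60),(80,255,255)),("red",(170,120,100),(180,255,255))):
    m=cv2.inRange(hsv,lo,hi);m[:215]=0;m[245:]=0;m[:,:140]=0;m[:,200:]=0
    v,u=np.nonzero(m);print(n,len(u),u.mean(),v.mean(),world(p,u.mean(),v.mean(),42))
s=r.get_state();a=cv2.Rodrigues(s["tool_rot"])[0];print(a.round(4).tolist())
for q in ([500,-250],[560,150],fit[0],fit[1]):
    print(q,np.round(a.T@(np.r_[q,250]-s["tcp_pos"])/500,3))
```

```text
-0.05205147014476322 [484.53128259 273.43271423] [[459.1, 323.3], [428.6, 276.3], [454.0, 226.5], [515.0, 320.4], [510.0, 223.5]] [[-0.4, 0.2], [0.4, 0.2], [0.1, 0.6], [-0.5, -0.3], [0.4, -0.8]]
disc [485.88558728 273.27122356] [146.01352918 146.28203143]
green 39 151.56410256410257 228.46153846153845 [459.16533227 324.85628874  42.        ]
red 0 nan nan [nan nan nan]
[[0.9714, 0.2376, -0.0], [0.2376, -0.9714, -0.0], [-0.0, -0.0, -1.0]]
[500, -250] [ 0.853 -0.577 -0.   ]
[560, 150] [ 1.159 -1.325 -0.   ]
[459.0924274  323.32123642] [ 1.046 -1.71  -0.   ]
[428.60712741 276.34628049] [ 0.964 -1.633 -0.   ]<stdin>:17: RuntimeWarning: Mean of empty slice.
  ret = ret.dtype.type(ret / rcount)
```

jog_arm:
  steps: [0,0.1,-0.068,0,0,0,0.2,-0.135,0,0,0,0.3,-0.2,0,0,0,0.4,-0.27,0,0,0,0.5,-0.34,0,0,0,0.6,-0.406,0,0,0,0.7,-0.474,0,0,0,0.8,-0.541,0,0,0,0.853,-0.577,0,0,0,0.853,-0.577,0,0]

```text
t: 2.3
tcp_pos: [502.2, -246.8, 250.1]
tool_rot: [-3.117, -0.384, -0.002]
ft_force: [-1.0, -0.3, 0.1]
finger_gap: -0.001
grip_force: 0.0
```

jog_arm:
  steps: [0,0.017,-0.1,0,0,0,0.034,-0.2,0,0,0,0.051,-0.3,0,0,0,0.068,-0.4,0,0,0,0.085,-0.5,0,0,0,0.102,-0.6,0,0,0,0.119,-0.7,0,0,0,0.136,-0.8,0,0,0,0.153,-0.9,0,0,0,0.17,-1.0,0,0,0,0.17,-1.0,0,0]

```text
t: 3.68
tcp_pos: [463.1, 259.4, 250.2]
tool_rot: [-3.116, -0.384, -0.001]
ft_force: [0.7, -0.4, -0.5]
finger_gap: -0.001
grip_force: 0.0
```

```bash
cat > d.py <<'E'
from h import *
import sys
P=[r.get_state() for _ in range(1)][0]
a=cv2.Rodrigues(P["tool_rot"])[0];print(P["t"],P["tcp_pos"],P["tool_rot"],P["ft_force"])
for n,q in(("ans",[459.1,323.3,P["tcp_pos"][2]]),("mute",[428.6,276.3,P["tcp_pos"][2]])): print(n,np.round(a.T@(np.array(q)-P["tcp_pos"])/500,4))
E
python3 d.py
```

```text
3.675 [463.11705139 259.402359   250.19832102] [-3.11596979e+00 -3.83578425e-01 -5.03094088e-04] [ 0.6629591  -0.44471293 -0.48921985]
ans [ 0.0232 -0.1259  0.0003]
mute [-0.0588 -0.0495  0.0001]
```

jog_arm:
  steps: [0,0.023,-0.126,0,0,0,0.023,-0.126,0.06,0,0,0.023,-0.126,0.14,0,0,0.023,-0.126,0.22,0,0,0.023,-0.126,0.29,0,0,0.023,-0.126,0.32,0,0,0.023,-0.126,0.32,0,0,0.023,-0.126,0.32,0]

```text
t: 4.68
tcp_pos: [461.2, 320.2, 91.3]
tool_rot: [-3.118, -0.375, -0.003]
ft_force: [-1.0, -0.7, -0.2]
finger_gap: 0.004
grip_force: 0.0
```

```bash
python3 d.py
python3 - <<'E'
from h import *
o=[]
for n in("top","side"):
    p=get_image(n);q=np.array(p["extrinsics"])@[459,323,50,1];k=p["camera_matrix"]@q[:3];u,v=(k[:2]/k[2]).astype(int)
    o.append(cv2.resize(p["color"][max(v-45,0):v+45,max(u-40,0):u+60],(400,360),interpolation=cv2.INTER_CUBIC))
cv2.imwrite("pics/b.png",np.hstack(o))
E
```

```text
4.675 [461.20363398 320.15072628  91.33019664] [-3.11833457 -0.37475253 -0.00311873] [-1.00330523 -0.71588852 -0.18245386]
ans [-0.0026 -0.0071 -0.    ]
mute [-0.0841  0.0698 -0.0002]
```

View pics/b.png

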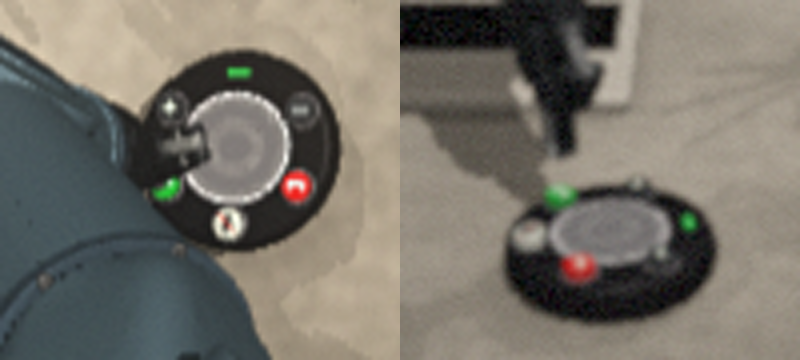

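Run:
```python
from h import *
T=r.get_state()["tcp_pos"]
o=[]
for n in("top","side"):
    p=get_image(n)
    def pr(w):
        k=p["camera_matrix"]@(np.array(p["extrinsics"])@np.r_[w,1])[:3];return k[:2]/k[2]
    u,v=pr([459,323,50]).astype(int);x0,y0=u-40,v-45
    im=cv2.resize(p["color"][y0:v+45,x0:u+60],(400,360),interpolation=cv2.INTER_CUBIC)
    for w,c in((T-[0,0,19],(0,255,255)),([459.1,323.3,42],(255,0,255)),(T+[0,0,54],(255,255,0))):
        q=(pr(w)-[x0,y0]+.5)*4; cv2.circle(im,tuple(int(i) for i in q),3,c,1); print(n,pr(w),w)
    o.append(im)
    # points between z 60 and 100 near
    pts=np.array([world(p,a,b) for b in range(v-45,v+45) for a in range(u-40,u+60) if p["range_z"][b,a]>0])
    m=(pts[:,2]>65)&(pts[:,2]<110)&(np.hypot(*(pts[:,:2]-T[:2]).T)<60)
    q=pts[m];print(n,m.sum(),q.mean(0),q.min(0),q.max(0)); 
    lo=q[q[:,2]<85];print("low",len(lo),lo.mean(0) if len(lo) else "")
cv2.imwrite("pics/c.png",np.hstack(o))
```

```text
top [150.01935069 226.94560265] [461.04312476 320.39796737  72.35131932]
top [152.09156017 228.46852883] [459.1, 323.3, 42]
top [141.91789547 224.76290588] [461.04312476 320.39796737 145.35131932]
top 10 [454.28128122 315.96415516  86.81412431] [451.2131171  308.71060325  74.60213317] [458.18744427 323.48976958 102.09633211]
low 3 [454.76589713 316.12563077  76.73939578]
side [183.24468349 134.30652983] [461.04312476 320.39796737  72.35131932]
side [183.27811868 143.26644114] [459.1, 323.3, 42]
side [180.99923316 110.55838486] [461.04312476 320.39796737 145.35131932]
side 97 [459.38706775 311.6085271   92.88151961] [448.71063097 303.13350809  74.51244201] [472.86400329 324.88815254 109.65008214]
low 25 [459.53924066 312.75194441  79.98220408]
```

View pics/c.png

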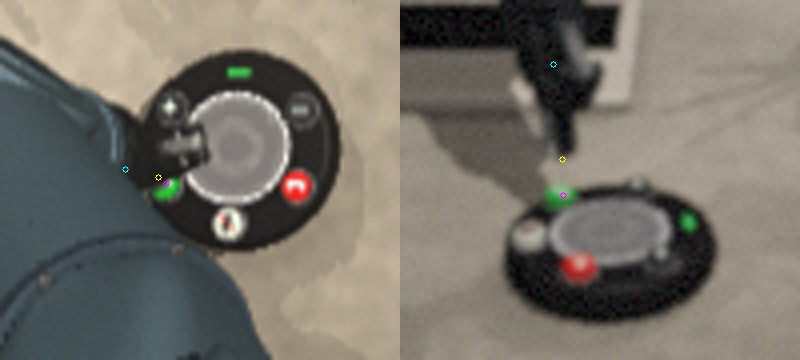

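jog_arm:
  steps: [0,-0.002,-0.006,0.015,0,0,-0.002,-0.006,0.03,0,0,-0.002,-0.006,0.042,0,0,-0.002,-0.006,0.05,0,0,-0.002,-0.006,0.05,0,0,-0.002,-0.006,0.05,0]

```text
t: 5.62
tcp_pos: [458.6, 322.7, 65.1]
tool_rot: [-3.119, -0.376, -0.0]
ft_force: [-0.3, 0.8, -0.5]
finger_gap: 0.0
grip_force: 0.0
```

```bash
python3 d.py
```

```text
5.625 [458.60682927 322.71439533  65.10352478] [-3.11890952e+00 -3.75706569e-01 -3.70310712e-04] [-0.25019234  0.75594938 -0.49979514]
ans [ 0.0012 -0.0009  0.    ]
mute [-0.0803  0.0759 -0.    ]
```

jog_arm:
  steps: [0,0,0,0.003,0,0,0,0,0.006,0,0,0,0,0.009,0,0,0,0,0.011,0,0,0,0,0.013,0,0,0,0,0.013,0,0,0,0,0.013,0]

```text
t: 6.5
tcp_pos: [458.5, 322.6, 58.6]
tool_rot: [-3.119, -0.376, -0.0]
ft_force: [-0.3, -0.5, 3.3]
finger_gap: 0.0
grip_force: 1.8
```

jog_arm:
  steps: [0,0,0,0.002,0,0,0,0,0.0035,0,0,0,0,0.0035,0,0,0,0,0.0035,0]

```text
t: 7.0
tcp_pos: [458.5, 322.7, 56.9]
tool_rot: [3.119, 0.376, 0.0]
ft_force: [-0.6, -0.7, 4.5]
finger_gap: 0.003
grip_force: 2.8
```

Run:
```python
from h import *
for i in range(5):
    p=get_image("side"); s=r.get_state(); print(s["t"],s["tcp_pos"].round(2) if hasattr(s["tcp_pos"],"round") else s["tcp_pos"],np.round(s["ft_force"],2))
```

```text
7.05 [458.52 322.66  56.86] [-1.53 -0.69  5.7 ]
7.1 [458.5  322.68  56.87] [-1.41 -0.4   5.79]
7.15 [458.5  322.68  56.87] [-1.54 -1.29  5.77]
7.2 [458.49 322.66  56.86] [-1.78  0.29  5.81]
7.25 [458.5  322.67  56.87] [-1.43 -1.82  5.57]
```

jog_arm:
  steps: [0,0,0,-0.003,0,0,0,0,-0.007,0,0,0,0,-0.015,0,0,0,0,-0.035,0,0,0,0,-0.05,0,0,-0.03,0.028,-0.05,0,0,-0.06,0.056,-0.05,0,0,-0.08,0.076,-0.05,0,0,-0.08,0.076,-0.035,0,0,-0.08,0.076,-0.022,0,0,-0.08,0.076,-0.018,0,0,-0.08,0.076,-0.018,0]

```text
t: 8.75
tcp_pos: [428.6, 276.7, 65.4]
tool_rot: [-3.119, -0.376, 0.001]
ft_force: [-0.2, 0.2, -0.1]
finger_gap: 0.0
grip_force: 0.0
```

```bash
python3 d.py
python3 - <<'E'
from h import *
o=[]
for n,w in(("top",[485,273,40]),("side",[485,273,40])):
    p=get_image(n);q=np.array(p["extrinsics"])@[*w,1];k=p["camera_matrix"]@q[:3];u,v=(k[:2]/k[2]).astype(int)
    o.append(cv2.resize(p["color"][max(v-45,0):v+45,max(u-50,0):u+50],(400,360),interpolation=cv2.INTER_CUBIC))
cv2.imwrite("pics/d.png",np.hstack(o))
E
```

```text
8.75 [428.58943153 276.65451865  65.39657294] [-3.11882760e+00 -3.76495273e-01  6.05726583e-04] [-0.16924379  0.18451968 -0.14801085]
ans [ 0.0815 -0.0761 -0.    ]
mute [-0.0001  0.0007 -0.    ]
```

View pics/d.png

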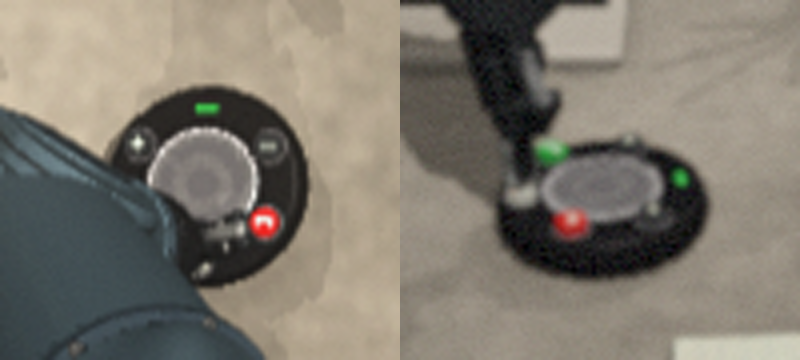

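The side view shows the fingertips just above the white key at (520,190), and the green key at (550,152) is up again. The phone has not shifted. I'll press mute the same way.

jog_arm:
  steps: [0,0,0,0.003,0,0,0,0,0.006,0,0,0,0,0.009,0,0,0,0,0.011,0,0,0,0,0.013,0,0,0,0,0.015,0,0,0,0,0.017,0,0,0,0,0.017,0,0,0,0,0.017,0]

```text
t: 9.98
tcp_pos: [428.6, 276.2, 57.4]
tool_rot: [3.119, 0.376, 0.0]
ft_force: [-1.2, -1.3, 5.9]
finger_gap: -0.001
grip_force: 2.5
```

Run:
```python
from h import *
for i in range(4):
    p=get_image("side"); s=r.get_state(); print(s["t"],np.round(s["tcp_pos"],2),np.round(s["ft_force"],2))
```

```text
10.025 [428.64 276.21  57.36] [-1.28 -1.08  5.14]
10.075 [428.64 276.21  57.34] [-1.56 -1.18  5.54]
10.125 [428.6  276.21  57.33] [-1.19 -0.82  5.22]
10.175 [428.64 276.25  57.36] [-1.   -1.03  5.43]
```

About 5.3 N, which is past the switching point. Now I'll lift the hand well clear.

jog_arm:
  steps: [0,0,0,-0.003,0,0,0,0,-0.007,0,0,0,0,-0.015,0,0,0,0,-0.04,0,0,0,0,-0.1,0,0,0,0,-0.18,0,0,0,0,-0.26,0,0,0,0,-0.34,0,0,0,0,-0.38,0,0,0,0,-0.38,0,0,0,0,-0.38,0,0,0,0,-0.38,0]

```text
t: 11.68
tcp_pos: [428.0, 275.8, 246.2]
tool_rot: [3.118, 0.376, -0.003]
ft_force: [-0.9, 0.7, 0.2]
finger_gap: 0.004
grip_force: 0.0
```

Run:
```python
from h import *
p=get_image("side")
q=np.array(p["extrinsics"])@[485,273,40,1];k=p["camera_matrix"]@q[:3];u,v=(k[:2]/k[2]).astype(int)
cv2.imwrite("pics/e.png",cv2.resize(p["color"][v-45:v+45,u-50:u+50],(500,450),interpolation=cv2.INTER_CUBIC))
print(r.get_state()["tcp_pos"])
```

```text
[428.11076082 275.91432944 246.28797218]
```

View pics/e.png

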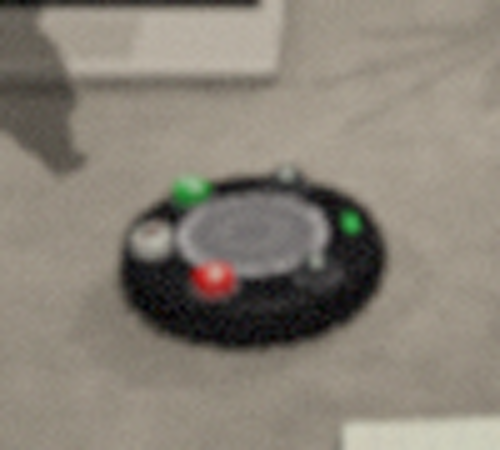

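The hand is out of the picture. The green key (190,190), white key (152,238) and red key (213,280) are all up, and the phone is in place.

```bash
python3 -c "
from workcell import r
print(r.sign_off())"
```

```text
the job is handed in; nothing more can be done
None
```

I pressed the green answer key and then the white mute key past their switching points (about 5.7 N and 5.3 N). Both came back up, the speakerphone stayed in place, and the hand ended about 200 mm above it; the job is handed in, but no verdict came back.

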